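# Tip the shipping case on to its base in the bay

## Task

The pale blue foam shipping case has been left standing on its end. Push it over towards the yellow taped bay so that it lies on its base with the lid on top, then push it along until it lies wholly inside the taped outline. Only push with the fingers: do not lift the case, and leave the other things on the bench where they are.

Things in the scene. Friction and masses are not known exactly. Their poses are not given: they have to be found in the camera images.
- shipping_case: Pale blue foam shipping case, a closed box 162 x 222 x 140 mm (own x, y, z), 0.4 to 0.9 kg, lid fixed on, too wide to grip. Origin: centre of its base (underside); own z runs from base to lid. At the start it stands on a 162 x 140 mm end, 222 mm tall, z level: the base faces the taped bay, the lid faces away from it.
- case_center (a point): Middle of the case, 70 mm from the base along its own z (70 mm above the surface when it lies on its base).
- bay: Bay outlined on the worktop in flat yellow tape 18 mm wide. Origin: its centre, z up. Inside the tape it is 196 mm along its own x, 252 mm along its own y. The case starts on its +y side, base facing about its -y. Tipped towards the bay, the case lies with its long side about along the bay's y, 5 to 11 cm short of the bay's centre and 0 to 7 cm to its -x (robot) side.
- case_corner0 (a point): Corner of the case's base at its own +81 mm x, +111 mm y.
- case_corner1 (a point): Corner of the case's base at its own +81 mm x, -111 mm y.
- case_corner2 (a point): Corner of the case's base at its own -81 mm x, -111 mm y.
- case_corner3 (a point): Corner of the case's base at its own -81 mm x, +111 mm y.
- tube_rack: Orange tube rack with four capped tubes, 62x156x126 mm. Origin: centre of its underside. Stands loose on the worktop; to be left alone.
- masking_tape: Roll of masking tape lying flat, 100 mm across, 25 mm high. Origin: centre of its underside. Stands loose on the worktop; to be left alone.
- blue_cap_bottle: Clear glass reagent bottle with a blue cap, 68 mm across, 170 mm high. Origin: centre of its underside. Stands loose on the worktop; to be left alone.
- flask: Small clear flask, 59 mm across, 73 mm high. Origin: centre of its underside. Stands loose on the worktop; to be left alone.
- beaker: Small amber beaker, 52 mm across, 55 mm high. Origin: centre of its underside. Stands loose on the worktop; to be left alone.

How it is judged:
By the outcome, as a careful person would: the job done as asked, in the order asked, and still so for the second after the job is handed in, with the robot touching nothing.
It also fails if it takes over 64 s, if anything falls off the work surface, if the arm or the gripper's body presses on something with over 40 N, if the wrist force passes 120 N, or if a joint passes its speed limit or range.

## Robot

A 6-joint arm with a two-finger parallel gripper is mounted at the origin on a cart in front of the work surface, level with it; the furniture and walls round the work are solid. World frame = base frame: x ahead of the robot, y to its left, z up, the work surface at z = 0. Lengths are in m, angles in degrees, forces in N, time in s.
With the tool pointing down it reaches from about 0.3 to 0.75 m from the base axis. Payload 8.5 kg.
Tool frame: the origin (TCP) lies at the very end of the fingers, on their centre line; the grasp point (between the pads) lies 19 mm behind it; z points along the fingers, y is the line along which they close (so a half turn about z gives the same grasp; the last joint's range is limited). The gripper opens to 85 mm and grips with 20 to 120 N. Pads are 22 mm wide; open, the fingers measure 114 mm over their backs; the gripper's body (76 mm by 85 mm) begins 54 mm behind the grasp point. The pads swing forward as they close: fully open they stand 13 mm farther back than shut.
Start: joints at [57.966, 21.807, 74.336, -0, 83.858, -12.336], TCP at [0.185, 0.518, 0.231] pointing down, gripper open.
Joint ranges: [-178.18, 178.18], [-50.72, 133.34], [12.68, 142.11], [-81.47, 261.47], [9.98, 163.14], [-165.26, 165.26]. Speed limits (degrees/s): [136.94, 136.94, 180, 180, 180, 180].

## Interface

Orientations are given as a 3x3 rotation matrix whose columns are the frame's x, y, z axes.
In Python, from rig import env, optics, spotter gives the robot as it stands.
- The arm moves only by the shell command python3 -m crank 'ROWS' [FORCE]. ROWS is JSON, one flat list of numbers, 5 for each row, row after row: the finger opening in cm, from 0 to 8.54, then the shift along the tool's x, y, z in cm, then the turn about the tool's z in rad. A call has exactly 8 rows; each row shifts and turns the commanded pose from where the row before left it, along the tool's axes as they then stand; what a row does not reach is not made up. A row lasts 1/12 s, in which the tool goes at most 41.7 mm and 7.16 degrees, less where a joint would pass 70% of its speed; a pose out of reach is approached as far as the arm can. A call is refused whole if a number of a shift passes 4.17 or a number of a turn 0.125, either way. A call with a gripper value outside its range is refused whole. The fingers move at their own pace and stop on an object; FORCE is the grip in N (left out, the last holds). Time passes only in rows, so rows that do not move let the fingers close, or fill a call up. It gives the time, the measured TCP pose, the force, the opening and the grip force at its end, in the units of the state.
- env.observe(): the state, without advancing time (a new reading comes with each control period).
- optics.get_image(name): name is "scene" or "top" or "wrist"; returns a dict with "color" (384x512x3 uint8, red, green, blue), "intrinsics" (3x3 intrinsics, pixels), "pose" (4x4, takes a point from camera to world coordinates). Camera axes: x right, y up, looking along -z (the intrinsics and any distortion apply to the point x, -y, -z); pixel columns grow to the right and rows downward; lengths in m; the calibration is good to about 2 mm. A picture is of the moment at which its call begins. There is no depth.
- env.close_job(): hands the job in; it is judged then, once.
Trained networks look in a picture, given as the dict that the camera call returned (one of the last four; its "shot" number tells which), for a name from the list of things; names that differ only in an ending like _2 or _b are one class to them, and where a whole thing is asked for, a point or a joint stands for the part that bears it (a point fixed in the world has none). Each returns a list of dicts, best first, with "score" (0 to 1); they miss things now and then, are a little off and sometimes report something else, mostly with a low value. They report only what shows in the picture. A call takes as long as a camera call.
- spotter.look_for(picture, query): "at" ([column, row] as shares, 0 to 1, of the picture: columns of its width, rows of its height, amid what is visible of it).
The state is a dict: "time_s": time; "q": joint angles; "qvel": joint speeds; "joint_efforts": joint torques, N m; "position": TCP position; "tool_rot": TCP orientation; "ft_force": force on the tool from outside, world axes, zero at the start; "wrist_torque": the same for the moment, N m; "grip_width": finger opening in m; "gripper_force": force on a finger pad.
Only numpy, scipy, OpenCV 4.12 (cv2) and the standard library are available. Lean on these libraries where they do the work, as an engineer would, in place of code of your own. Each camera call takes 0.05 s, during which the arm holds its last target. There are 200 camera calls.

## Working session

There is one attempt and no reset: what is moved stays moved. The work goes in short steps, Python scripts to look and compute and a shell command to move; the robot and the scene stay as the last step left them, time stands still between calls to the robot, and variables do not carry over. Pictures are saved under pics/ and viewed, at most 10 in all, crops included, and the job is handed in when it is done.

```bash
ls; mkdir -p pics; cat > h.py <<'E'
import numpy as np,cv2
from rig import env,optics,spotter
def ray(im,u,v):
    K=np.array(im["intrinsics"]);T=np.array(im["pose"])
    d=np.linalg.inv(K)@[u,v,1];d=T[:3,:3]@[d[0],-d[1],-d[2]];return T[:3,3],d
def onz(im,u,v,z=0):
    o,d=ray(im,u,v);return o+d*(z-o[2])/d[2]
def proj(im,p):
    K=np.array(im["intrinsics"]);T=np.array(im["pose"])
    c=T[:3,:3].T@(np.array(p)-T[:3,3]);c=K@[c[0],-c[1],-c[2]];return c[:2]/c[2]
def save(im,n): cv2.imwrite("pics/"+n,im["color"][:,:,::-1])
E
python3 - <<'E'
from h import *
for n in("scene","top"):
    im=optics.get_image(n);save(im,n+"0.png");print(n,im.get("distortion"),im.keys(),np.round(im["pose"],3).tolist())
    for q in["shipping_case","bay","tube_rack","masking_tape","blue_cap_bottle","flask","beaker"]:
        for r in spotter.look_for(im,q)[:1]:
            u,v=r["at"][0]*512,r["at"][1]*384;print(q,round(r["score"],2),int(u),int(v),onz(im,u,v).round(3))
print(env.observe())
E
```

```text
pics
scene None dict_keys(['color', 'intrinsics', 'pose', 'shot']) [[0.578, 0.486, -0.655, -0.279], [-0.816, 0.339, -0.468, -0.524], [-0.005, 0.805, 0.593, 0.899], [0.0, 0.0, 0.0, 1.0]]
shipping_case 0.57 196 204 [0.585 0.279 0.   ]
bay 0.59 295 255 [ 0.566 -0.083  0.   ]
masking_tape 0.84 261 299 [ 0.385 -0.095  0.   ]
blue_cap_bottle 0.8 251 171 [0.827 0.242 0.   ]
flask 0.67 111 228 [ 0.357  0.402 -0.   ]
beaker 0.79 133 201 [ 0.485  0.447 -0.   ]
top None dict_keys(['color', 'intrinsics', 'pose', 'shot']) [[0.012, 0.991, -0.131, 0.42], [-1.0, 0.011, -0.009, 0.073], [-0.007, 0.131, 0.991, 1.295], [0.0, 0.0, 0.0, 1.0]]
shipping_case 0.56 222 216 [0.505 0.194 0.   ]
bay 0.83 274 152 [0.737 0.013 0.   ]
tube_rack 0.62 347 235 [ 0.446 -0.238  0.   ]
masking_tape 0.64 313 252 [ 0.386 -0.121  0.   ]
blue_cap_bottle 0.63 221 147 [0.751 0.205 0.   ]
flask 0.56 169 262 [0.348 0.371 0.   ]
beaker 0.64 158 228 [0.463 0.414 0.   ]
{'time_s': 0.8, 'q': array([ 5.79668857e+01,  2.18065943e+01,  7.43339577e+01,  1.17833765e-03,
        8.38586165e+01, -1.23350227e+01]), 'qvel': array([ 0.02746067,  0.02936793, -0.01308755,  0.03947556,  0.0365779 ,
       -0.03019305]), 'joint_efforts': array([ 9.21369519e-05, -4.48290145e+01, -2.31455791e+01, -1.08216720e-04,
        4.35952497e-04,  1.51617172e-05]), 'position': array([0.18537077, 0.51781104, 0.23133344]), 'tool_rot': array([[-9.41481030e-01,  3.37065972e-01, -9.63668426e-06],
       [ 3.37065971e-01,  9.41481030e-01,  2.31489601e-05],
       [ 1.68754821e-05,  1.85461084e-05, -1.00000000e+00]]), 'ft_force': array([-0.2484782 , -0.09672496, -0.62265028]), 'wrist_torque': array([-0.01109065,  0.00881148,  0.023703  ]), 'gripper_force': 0.0, 'grip_width': 0.08533306155488096}
```

View pics/scene0.png

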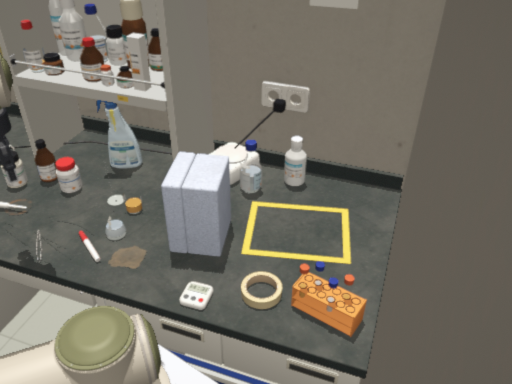

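View pics/top0.png

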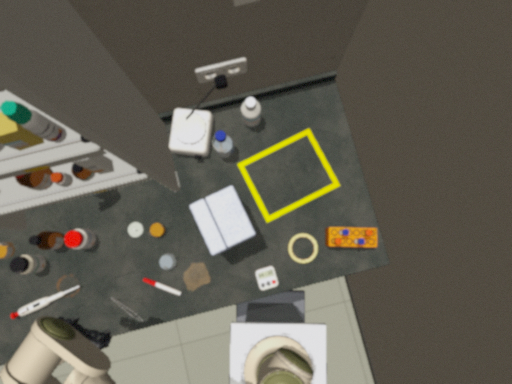

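The scene view shows the case upright at (200,205), lid seam on the left (away from the bay). The bay is at (298,232), with tape roll and rack below it. The top view shows the layout turned about 30°, the case top at (222,220), and the beaker and flask at (157,230) and (167,261).

```bash
cat >> h.py <<'E'
def bay(im):
    hsv=cv2.cvtColor(im["color"],cv2.COLOR_RGB2HSV);m=cv2.inRange(hsv,(24,120,110),(36,255,255))
    n,l,s,c=cv2.connectedComponentsWithStats(m);i=1+np.argmax(s[1:,4]);vs,us=np.nonzero(l==i)
    P=np.array([onz(im,u,v)[:2] for u,v in zip(us,vs)],np.float32)
    return cv2.minAreaRect(P),P
E
python3 - <<'E'
from h import *
from scipy.optimize import least_squares
im=optics.get_image("top")
r,P=bay(im);print(r,cv2.boxPoints(r).round(3).tolist())
im2=optics.get_image("scene");print(bay(im2)[0])
c=im["color"][170:270,170:340];c=cv2.resize(c,None,fx=4.5,fy=4.5,interpolation=cv2.INTER_CUBIC);cv2.imwrite("pics/c1.png",c[:,:,::-1])
for u,v in((205,201),(235,187),(190,208),(253,238),(212,255)):print(onz(im,u,v,.222).round(3),onz(im,u,v,0).round(3))
E
```

```text
((0.6575472950935364, -0.032893598079681396), (0.23958411812782288, 0.2965807318687439), 27.61014747619629) [[0.4830000102519989, 0.0430000014603138], [0.6200000047683716, -0.2199999988079071], [0.8320000171661377, -0.10899999737739563], [0.6949999928474426, 0.15399999916553497]]
((0.6574278473854065, -0.03308790922164917), (0.2364138960838318, 0.29056572914123535), 27.460866928100586)
[0.536 0.225 0.222] [0.559 0.257 0.   ]
[0.578 0.139 0.222] [0.61  0.153 0.   ]
[0.515 0.268 0.222] [0.534 0.309 0.   ]
[0.431 0.085 0.222] [0.433 0.087 0.   ]
[0.381 0.201 0.222] [0.373 0.227 0.   ]
```

View pics/c1.png

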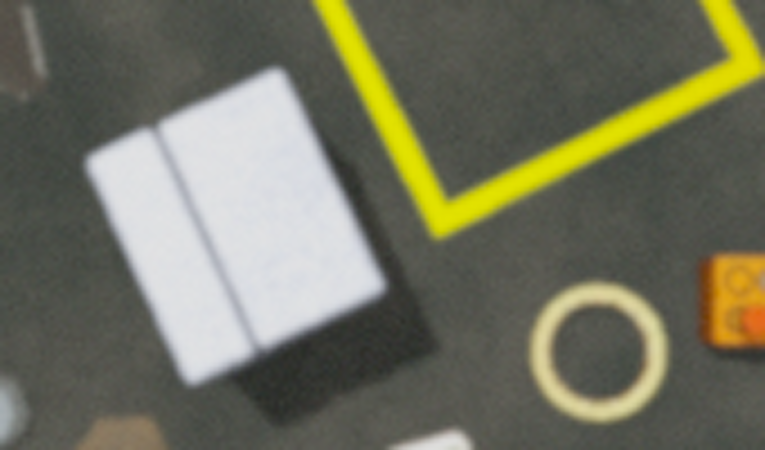

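The crop shows the case's top face with corners at crop (277,68), (388,288), (190,384) and (87,160), and the seam near the left, so the lid faces +y. The bay edge runs about 2–3° off the case.

```bash
python3 - <<'E'
from h import *
im=optics.get_image("top")
C=[onz(im,u/4.5+170-.4,v/4.5+170-.4,.222)[:2] for u,v in((277,68),(388,288),(190,384),(87,160))]
C=np.array(C);print(C.round(3),np.linalg.norm(C-np.roll(C,-1,0),axis=1).round(3))
r=cv2.minAreaRect(C.astype(np.float32));print(r)
c=C.mean(0);a=(C[0]-C[1]+C[3]-C[2])/2;a/=np.linalg.norm(a);n=np.array([-a[1],a[0]]) # n = towards lid
print("ctr",c,"axis",a,np.degrees(np.arctan2(a[1],a[0])),"n",n)
B=np.array([.6575,-.033]);bx=np.array([np.cos(np.radians(27.5)),np.sin(np.radians(27.5))]);by=np.array([-bx[1],bx[0]])
print("case in bay",(c-B)@bx,(c-B)@by)
land=c-n*(.07+.111);print("landing in bay",(land-B)@bx,(land-B)@by)
for q,h in(("flask",.04),("beaker",.03),("masking_tape",.012),("tube_rack",.1),("blue_cap_bottle",.1)):
    w=spotter.look_for(im,q)[0]["at"];p=onz(im,w[0]*512,w[1]*384,h)[:2];print(q,p,"bay",(p-B)@bx,(p-B)@by,"rel case",(p-c)@a,(p-c)@n)
R=env.observe()["tool_rot"];p=env.observe()["position"]
st=c+n*(.07+.035);print("start tcp",st,"delta tool cm",(R.T@np.append(st-p[:2],.0))*100,"yaw of tool y",np.degrees(np.arctan2(R[1,1],R[0,1])))
E
```

```text
[[0.584 0.15 ]
 [0.443 0.077]
 [0.382 0.201]
 [0.523 0.272]] [0.159 0.139 0.158 0.136]
((0.48360446095466614, 0.17447534203529358), (0.15872228145599365, 0.1388770490884781), 26.416217803955078)
ctr [0.48303933 0.17508019] axis [0.89108187 0.4538426 ] 26.990489782276374 n [-0.4538426   0.89108187]
case in bay -0.058667762182170166 0.26512635677534746
landing in bay -0.06027730715627247 0.08413351336717204
flask [0.35967825 0.37049904] bay -0.07785599532983559 0.49542680463618105 rel case -0.021235424341231324 0.2301207103441094
beaker [0.45401259 0.40992057] bay 0.024022421104158614 0.4868353727316038 rel case 0.0807153633292281 0.22243557334843916
masking_tape [ 0.39890683 -0.11413701] bay -0.2668398507502751 0.0474356302167816 rel case -0.20622803985259033 -0.2195332923885615
tube_rack [ 0.43149764 -0.21183546] bay -0.2830435619455758 -0.054272713775928086 rel case -0.22152666752720154 -0.32138170663990706
blue_cap_bottle [0.73025103 0.19138291] bay 0.16813944367892528 0.16543738259171364 rel case 0.2276847236554351 -0.09766814638484084
start tcp [0.43538586 0.26864379] delta tool cm [-3.19359922e+01 -1.50317024e+01 -2.18324490e-05] yaw of tool y 70.30293457213577
```

```bash
python3 -m crank '[8.5,-3.6,-1.7,0,0, 8.5,-3.6,-1.7,0,0, 8.5,-3.6,-1.7,0,0, 8.5,-3.6,-1.7,0,0, 8.5,-3.6,-1.7,0,0, 8.5,-3.6,-1.7,0,0, 8.5,-3.6,-1.7,0,0, 8.5,-3.6,-1.7,0,0]'
python3 -m crank '[8.5,0,0,0,0.1, 8.5,0,0,0,0.1, 8.5,0,0,0,0.1, 8.5,0,0,0,0.1, 8.5,0,0,0,0.1, 8.5,0,0,0,0.1, 8.5,0,0,0,0.1, 8.5,0,0,0,0.056]'
cat >> h.py <<'E'
def rel(c,ang,name=""):
    # tcp relative to point c with axis angle ang (deg): along axis, along normal (+ = axis turned +90)
    s=env.observe();R=s["tool_rot"];p=s["position"];a=np.radians(ang);d=p[:2]-np.array(c)
    print(name,"t",round(s["time_s"],2),"p",p.round(4),"along",round(d@[np.cos(a),np.sin(a)],4),"norm",round(d@[-np.sin(a),np.cos(a)],4),"y yaw",np.degrees(np.arctan2(R[1,1],R[0,1])).round(1),"x yaw",np.degrees(np.arctan2(R[1,0],R[0,0])).round(1),"F",s["ft_force"].round(1),"q",s["q"].round(0))
E
python3 -c "from h import *;rel((.483,.175),27)"
```

```text
time_s: 1.87
position: [0.4118, 0.2911, 0.2315]
tool_rot: [[-0.941, 0.337, 0.0], [0.337, 0.941, 0.0], [-0.0, 0.0, -1.0]]
ft_force: [0.7, 1.9, -1.3]
grip_width: 0.0853
gripper_force: 0.0
time_s: 2.53
position: [0.4107, 0.2927, 0.2314]
tool_rot: [[-0.449, 0.893, 0.0], [0.893, 0.449, 0.0], [-0.0, 0.0, -1.0]]
ft_force: [0.1, -0.5, -0.7]
grip_width: 0.0854
gripper_force: 0.0
 t 2.53 p [0.4107 0.2927 0.2314] along -0.011 norm 0.1377 y yaw 26.7 x yaw 116.7 F [ 0.1 -0.5 -0.7] q [22. 17. 81. -0. 81. -5.]
```

```bash
python3 -m crank '[8.5,0,0.3,1.2,0, 8.5,0,0.3,1.3,0, 8.5,0,0.3,1.3,0, 8.5,-0.5,0.2,1.3,0, 8.5,-1,0,0,0, 8.5,-1,0,0,0, 8.5,-1,0,0,0, 8.5,-1,0,0,0]'
python3 -m crank '[8.5,-0.6,0,0,0, 8.5,-0.6,0,0,0, 8.5,-0.6,0,0,0, 8.5,-0.6,0,0,0, 8.5,-0.6,0,0,0, 8.5,-0.6,0,0,0, 8.5,0,0,0,0, 8.5,0,0,0,0]'
python3 - <<'E'
from h import *
rel((.483,.175),27)
im=optics.get_image("scene");save(im,"s1.png")
E
```

```text
time_s: 3.2
position: [0.4417, 0.2565, 0.1812]
tool_rot: [[-0.453, 0.891, 0.002], [0.891, 0.453, 0.0], [-0.0, 0.002, -1.0]]
ft_force: [0.1, -0.9, 0.4]
grip_width: 0.0853
gripper_force: 0.0
time_s: 3.87
position: [0.4573, 0.2254, 0.1804]
tool_rot: [[-0.453, 0.891, 0.0], [0.891, 0.453, 0.0], [0.0, 0.0, -1.0]]
ft_force: [-1.4, 2.0, 0.0]
grip_width: 0.0852
gripper_force: 0.9
 t 3.87 p [0.4573 0.2254 0.1804] along -0.0 norm 0.0566 y yaw 27.0 x yaw 117.0 F [-1.4  2.   0. ] q [ 13.  20.  86.   0.  74. -14.]
```

View pics/s1.png

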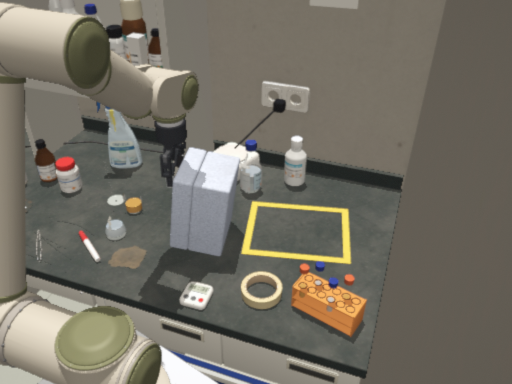

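The picture shows the case tilting towards the bay about its lower edge without sliding. I'll continue the push.

```bash
python3 -m crank '[8.5,-0.7,0,0,0, 8.5,-0.7,0,0,0, 8.5,-0.7,0,0,0, 8.5,-0.7,0,0,0, 8.5,-0.7,0,0,0, 8.5,-0.7,0,0,0, 8.5,-0.6,0,0,0, 8.5,-0.6,0,0,0]'
python3 -m crank '[8.5,-0.5,0,0,0, 8.5,-0.5,0,0,0, 8.5,-0.5,0,0,0, 8.5,-0.5,0,0,0, 8.5,-0.5,0,0,0, 8.5,-0.5,0,0,0, 8.5,0,0,0,0, 8.5,0,0,0,0]'
python3 - <<'E'
from h import *
rel((.483,.175),27)
im=optics.get_image("scene");save(im,"s2.png")
E
```

```text
time_s: 4.58
position: [0.482, 0.177, 0.1805]
tool_rot: [[-0.454, 0.891, 0.0], [0.891, 0.454, -0.0], [-0.0, 0.0, -1.0]]
ft_force: [-0.9, 0.1, 3.1]
grip_width: 0.0854
gripper_force: 1.3
time_s: 5.25
position: [0.4954, 0.1504, 0.1802]
tool_rot: [[-0.453, 0.891, -0.0], [0.891, 0.453, 0.0], [0.0, -0.0, -1.0]]
ft_force: [0.1, -0.1, 0.7]
grip_width: 0.0849
gripper_force: 0.0
 t 5.25 p [0.4954 0.1504 0.1802] along -0.0001 norm -0.0275 y yaw 27.0 x yaw 117.0 F [ 0.1 -0.1  0.7] q [  4.  21.  84.   0.  74. -23.]
```

View pics/s2.png

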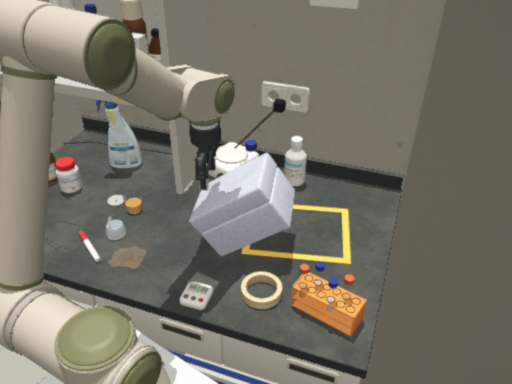

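The case is toppling base-down towards the bay. I'll back off, let it settle, then measure it.

```bash
python3 -m crank '[8.5,1,0,0,0, 8.5,1,0,0,0, 8.5,1,0,0,0, 8.5,1,0,0,0, 8.5,1,0,0,0, 8.5,0,0,0,0, 8.5,0,0,0,0, 8.5,0,0,0,0]'
python3 - <<'E'
from h import *
rel((.483,.175),27)
im=optics.get_image("top");save(im,"t2.png")
c=im["color"][100:280,170:390];c=cv2.resize(c,None,fx=3,fy=3,interpolation=cv2.INTER_CUBIC);cv2.imwrite("pics/c2.png",c[:,:,::-1])
E
```

```text
time_s: 5.97
position: [0.4727, 0.1952, 0.1804]
tool_rot: [[-0.454, 0.891, 0.0], [0.891, 0.454, -0.0], [-0.0, 0.0, -1.0]]
ft_force: [-0.3, 0.4, -0.6]
grip_width: 0.0848
gripper_force: 0.0
 t 5.97 p [0.4727 0.1952 0.1804] along 0.0 norm 0.0227 y yaw 27.0 x yaw 117.0 F [-0.3  0.4 -0.6] q [  9.  21.  85.  -0.  74. -18.]
```

View pics/c2.png

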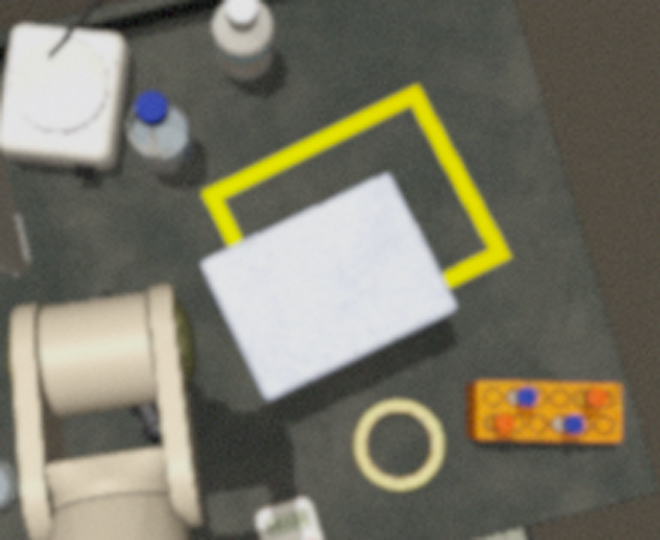

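The crop shows the case flat on its base. Its top-face corners are at crop (388,173), (457,306), (268,401) and (201,262). It is short of the bay and to its robot side, as expected.

```bash
cat >> h.py <<'E'
B=np.array([.6575,-.033]);ba=27.5
def fit(C):
    C=np.array(C,np.float32);(c,(w,h),a)=cv2.minAreaRect(C)
    if w>h: a-=90;w,h=h,w   # a: direction of short side
    a=(a+90)%180-90
    c=np.array(c);t=np.radians(ba);bx=np.array([np.cos(t),np.sin(t)]);by=np.array([-bx[1],bx[0]])
    print("case",c.round(4),"w,h",round(w,3),round(h,3),"ang",round(a,1),"in bay",round((c-B)@bx,4),round((c-B)@by,4));return c,a
def case(im):
    g=im["color"].astype(int);m=((g.min(2)>175)&(g[:,:,2]>=g[:,:,0])).astype(np.uint8)
    m=cv2.morphologyEx(m,cv2.MORPH_OPEN,np.ones((5,5)))
    m[:110]=0;m[280:]=0;m[:,:200]=0
    n,l,s,_=cv2.connectedComponentsWithStats(m);i=1+np.argmax(s[1:,4]);vs,us=np.nonzero(l==i)
    return fit([onz(im,u,v,.14)[:2] for u,v in zip(us,vs)])
E
python3 - <<'E'
from h import *
im=optics.get_image("top")
fit([onz(im,u/3+170-.4,v/3+100-.4,.14)[:2] for u,v in((388,173),(457,306),(268,401),(201,262))])
c,a=case(im);rel(c,a)
print(bay(im)[0])
E
```

```text
case [0.567  0.0054] w,h 0.16 0.219 ang 26.5 in bay -0.0626 0.0758
case [0.5673 0.0065] w,h 0.159 0.219 ang 26.3 in bay -0.0617 0.0767
 t 6.07 p [0.4729 0.1949 0.1803] along -0.0013 norm 0.2108 y yaw 27.0 x yaw 117.0 F [ 0.9 -0.6  0.3] q [  9.  21.  85.  -0.  74. -18.]
((0.6580596566200256, -0.033026352524757385), (0.23958393931388855, 0.2954775094985962), 27.443599700927734)
```

```bash
python3 -m crank '[8.5,0,0,1.7,0, 8.5,0,0,1.7,0, 8.5,0,0,1.7,0, 8.5,0,0,1.7,0, 8.5,0,0,1.7,0, 8.5,-1,0,1.7,0, 8.5,-2,0,0,0, 8.5,-2,0,0,0]'
python3 -m crank '[8.5,-1.5,0,0,0, 8.5,-1,0,0,0, 8.5,-1,0,0,0, 8.5,-1,0,0,0, 8.5,-1,0,0,0, 8.5,-1,0,0,0, 8.5,-1,0,0,0, 8.5,-1,0,0,0]'
python3 -m crank '[8.5,-0.7,0,0,0, 8.5,-0.7,0,0,0, 8.5,-0.7,0,0,0, 8.5,-0.5,0,0,0, 8.5,0,0,0,0, 8.5,0,0,0,0, 8.5,0,0,0,0, 8.5,0,0,0,0]'
python3 - <<'E'
from h import *
im=optics.get_image("top");save(im,"t3.png")
c,a=case(im);rel(c,a);rel(B,ba)
E
```

```text
time_s: 6.73
position: [0.4952, 0.1499, 0.0773]
tool_rot: [[-0.454, 0.891, -0.002], [0.891, 0.454, -0.0], [0.001, -0.002, -1.0]]
ft_force: [0.4, 0.1, -0.2]
grip_width: 0.0854
gripper_force: 0.0
time_s: 7.4
position: [0.5335, 0.0752, 0.0782]
tool_rot: [[-0.454, 0.891, -0.001], [0.891, 0.454, 0.001], [0.002, -0.001, -1.0]]
ft_force: [-2.5, 5.3, 1.4]
grip_width: 0.0855
gripper_force: 0.0
time_s: 8.07
position: [0.5458, 0.0518, 0.0784]
tool_rot: [[-0.454, 0.891, 0.0], [0.891, 0.454, -0.0], [-0.0, 0.0, -1.0]]
ft_force: [0.0, 0.1, -0.5]
grip_width: 0.0851
gripper_force: 0.0
case [ 0.6087 -0.0735] w,h 0.159 0.189 ang 27.1 in bay -0.062 -0.0133
 t 8.12 p [0.5458 0.0518 0.0784] along 0.0011 norm 0.1401 y yaw 27.0 x yaw 117.0 F [-0.5 -0.6  0.1] q [ -7.  31.  87.  -0.  62. -34.]
 t 8.12 p [0.5458 0.0518 0.0784] along -0.0599 norm 0.1268 y yaw 27.0 x yaw 117.0 F [-0.5 -0.6  0.1] q [ -7.  31.  87.  -0.  62. -34.]
```

The far edge puts the case's centre at bay y about +2 mm (the near end is hidden by the arm), so the lengthwise push is done. Next I'll back off, rise, turn 90° and go to the robot side.

```bash
python3 -m crank '[8.5,2,0,0,0, 8.5,2,0,0,0, 8.5,0,0,-4,0, 8.5,0,0,-4,0, 8.5,0,0,-4,0, 8.5,0,0,0,0.12, 8.5,0,0,0,0.12, 8.5,0,0,0,0.12]'
python3 -m crank '[8.5,0,0,0,0.12, 8.5,0,0,0,0.12, 8.5,0,0,0,0.12, 8.5,0,0,0,0.12, 8.5,0,0,0,0.12, 8.5,0,0,0,0.12, 8.5,0,0,0,0.12, 8.5,0,0,0,0.12]'
python3 -m crank '[8.5,0,0,0,0.12, 8.5,0,0,0,0.12, 8.5,0,0,0,0, 8.5,0,0,0,0, 8.5,0,0,0,0, 8.5,0,0,0,0, 8.5,0,0,0,0, 8.5,0,0,0,0]'
python3 - <<'E'
from h import *
im=optics.get_image("top");save(im,"t4.png")
case(im);rel(B,ba)
for h in(0,.06,.126):
  d=onz(im,170+470/3,100+380/3,h)[:2]-B;t=np.radians(ba);print("rack corner bay",d@[np.cos(t),np.sin(t)],d@[-np.sin(t),np.cos(t)])
s=env.observe();t=np.radians(ba);tgt=B+np.array([np.cos(t),np.sin(t)])*-.17
print("tool delta cm",s["tool_rot"].T@np.append(tgt-s["position"][:2],0)*100)
E
```

```text
time_s: 8.78
position: [0.5277, 0.0875, 0.1991]
tool_rot: [[-0.105, 0.994, 0.002], [0.994, 0.105, -0.0], [-0.0, 0.002, -1.0]]
ft_force: [0.1, -0.8, -0.5]
grip_width: 0.085
gripper_force: 0.0
time_s: 9.45
position: [0.5275, 0.0875, 0.1984]
tool_rot: [[0.754, 0.656, 0.0], [0.656, -0.754, -0.0], [-0.0, 0.0, -1.0]]
ft_force: [-0.2, 0.6, -0.4]
grip_width: 0.0848
gripper_force: 0.0
time_s: 10.12
position: [0.5276, 0.0874, 0.1983]
tool_rot: [[0.886, 0.464, 0.0], [0.464, -0.886, -0.0], [0.0, 0.0, -1.0]]
ft_force: [-0.3, 0.2, -0.7]
grip_width: 0.0852
gripper_force: 0.0
case [ 0.6077 -0.0709] w,h 0.159 0.194 ang 26.2 in bay -0.0616 -0.0106
 t 10.17 p [0.5276 0.0874 0.1983] along -0.0597 norm 0.1668 y yaw -62.4 x yaw 27.6 F [-0.5 -0.7 -0.5] q [-3. 22. 80.  0. 78. 59.]
rack corner bay -0.2236430370363586 -0.034370528363463465
rack corner bay -0.22077886015143 -0.023361108699212
rack corner bay -0.2176282655780085 -0.011250747068535322
tool delta cm [-1.10761961e+01  1.66483616e+01 -1.48338468e-05]
```

```bash
python3 -m crank '[8.5,-3,1,0,0, 8.5,-3,2,0,0, 8.5,-3,2,0,0, 8.5,-2.1,3,0,0, 8.5,0,3,0,0, 8.5,0,3,0,0, 8.5,0,2.6,0,0, 8.5,0,0,0,0]'
python3 -m crank '[8.5,0,0,2,0, 8.5,0,0,2,0, 8.5,0,0,2,0, 8.5,0,0,2,0, 8.5,0,0,2,0, 8.5,0,0,2,0, 8.5,0,0,0,0, 8.5,0,0,0,0]'
python3 -c "from h import *;rel(B,ba)"
```

```text
time_s: 10.83
position: [0.5077, -0.115, 0.1981]
tool_rot: [[0.887, 0.461, 0.001], [0.461, -0.887, -0.001], [0.0, 0.002, -1.0]]
ft_force: [-0.4, 0.1, -0.7]
grip_width: 0.0849
gripper_force: 0.0
time_s: 11.5
position: [0.5058, -0.1108, 0.0782]
tool_rot: [[0.886, 0.464, -0.001], [0.464, -0.886, 0.001], [-0.001, -0.001, -1.0]]
ft_force: [0.6, -0.4, 1.5]
grip_width: 0.0851
gripper_force: 0.0
 t 11.5 p [ 0.5058 -0.1108  0.0782] along -0.1704 norm 0.0011 y yaw -62.4 x yaw 27.6 F [ 0.6 -0.4  1.5] q [-25.  28.  92.   0.  60.  37.]
```

```bash
python3 -m crank '[8.5,0.9,0,0,0, 8.5,0.9,0,0,0, 8.5,0.9,0,0,0, 8.5,0.9,0,0,0, 8.5,0.9,0,0,0, 8.5,0.9,0,0,0, 8.5,0.8,0,0,0, 8.5,0,0,0,0]'
python3 -m crank '[8.5,0.4,0,0,0, 8.5,0.4,0,0,0, 8.5,0.3,0,0,0, 8.5,0.2,0,0,0, 8.5,0,0,0,0, 8.5,0,0,0,0, 8.5,0,0,0,0, 8.5,0,0,0,0]'
python3 -m crank '[8.5,-2,0,0,0, 8.5,-1,0,-2,0, 8.5,0,0,-4,0, 8.5,0,0,-4,0, 8.5,0,0,-4,0, 8.5,0,0,-3,0, 8.5,0,0,0,0, 8.5,0,0,0,0]'
python3 -m crank '[8.5,-4,0,0,0, 8.5,-4,0,0,0, 8.5,-4,0,0,0, 8.5,-4,0,0,0, 8.5,-2,0,0,0, 8.5,0,0,0,0, 8.5,0,0,0,0, 8.5,0,0,0,0]'
python3 - <<'E'
from h import *
rel(B,ba)
im=optics.get_image("top")
case(im)
c=im["color"][100:280,170:390];c=cv2.resize(c,None,fx=3,fy=3,interpolation=cv2.INTER_CUBIC);cv2.imwrite("pics/c5.png",c[:,:,::-1])
E
```

```text
time_s: 12.17
position: [0.5628, -0.0816, 0.0793]
tool_rot: [[0.886, 0.464, 0.002], [0.464, -0.886, -0.001], [0.002, 0.002, -1.0]]
ft_force: [-0.5, 0.7, -0.5]
grip_width: 0.085
gripper_force: 0.0
time_s: 12.83
position: [0.5727, -0.0764, 0.0786]
tool_rot: [[0.886, 0.463, 0.001], [0.463, -0.886, -0.0], [0.0, 0.0, -1.0]]
ft_force: [-1.7, -1.1, 0.7]
grip_width: 0.0851
gripper_force: 0.0
time_s: 13.5
position: [0.5466, -0.0903, 0.2499]
tool_rot: [[0.886, 0.464, 0.004], [0.464, -0.886, -0.001], [0.003, 0.003, -1.0]]
ft_force: [-0.6, -0.2, -1.4]
grip_width: 0.0851
gripper_force: 0.0
time_s: 14.17
position: [0.3869, -0.1735, 0.2476]
tool_rot: [[0.886, 0.463, -0.001], [0.463, -0.886, 0.001], [-0.0, -0.001, -1.0]]
ft_force: [-0.2, 0.8, -1.1]
grip_width: 0.085
gripper_force: 0.0
 t 14.17 p [ 0.3869 -0.1735  0.2476] along -0.3049 norm 0.0004 y yaw -62.4 x yaw 27.6 F [-0.2  0.8 -1.1] q [-40.   8.  91.   0.  81.  22.]
case [ 0.6552 -0.0319] w,h 0.156 0.22 ang 27.7 in bay -0.0016 0.002
```

View pics/c5.png

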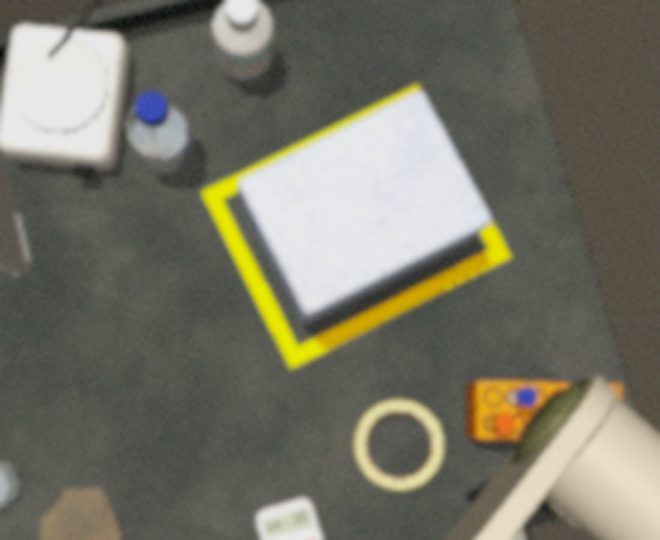

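The case lies lid-up, centred in the bay to about 2 mm and 0.2°. The apparent offset in the picture is parallax of the raised top face. The other things are where they were.

```bash
python3 -c "from h import *;print(env.close_job())"
```

```text
the job is handed in; nothing more can be done
None
```

I tipped the case onto its base and pushed it into the taped bay, about 2 mm off centre by the top camera, with the other items left where they were, and handed the job in at about 14 s.

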